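Release the index pin of the vial carousel

ROBOT

A 6-joint arm with a two-finger parallel gripper is mounted at the origin on a cart in front of the work surface, level with it; the furniture and walls round the work are solid. World frame = base frame: x ahead of the robot, y to its left, z up, the work surface at z = 0. Lengths are in m, angles in degrees, forces in N, time in s.
With the tool pointing down it reaches from about 0.35 to 0.875 m from the base axis. Payload 4.2 kg.
Tool frame: the origin (TCP) lies midway between the tips of the shut fingers; the grasp point (between the pads) lies 19 mm behind it; z points along the fingers, y is the line along which they close (so a half turn about z gives the same grasp; the last joint's range is limited). The gripper opens to 87 mm and grips with 3 to 60 N. Pads are 19 mm wide; open, the fingers measure 117 mm over their backs; the gripper's body (75 mm by 190 mm) begins 51 mm behind the grasp point.
Start: joints at [-58.522, 22.042, 0.453, 0, -68.411, -14.817], TCP at [0.179, -0.599, 0.223] pointing down, gripper open.
Joint ranges: [-179.83, 179.83], [-69.29, 118.12], [-61.27, 80.66], [-181.25, 117.63], [-171.15, -9.14], [-177.46, 177.46]. Speed limits (degrees/s): [159.86, 159.86, 180, 180, 180, 180].

INTERFACE

Orientations are given as a 3x3 rotation matrix whose columns are the frame's x, y, z axes.
In Python, from station import sense, capture, camera_params, finish_job gives the robot as it stands.
- The arm moves only by the tool drive_tool, never from a script. Its argument "rows" is a list of rows, each an object of numbers: "tx", "ty", "tz": the shift along the tool's x, y, z in cm; "ax", "ay", "az": the turn, a rotation vector about the tool's x, y, z in rad; "claw": the finger opening in cm, from 0 to 8.7. In form: [{"tx": .., "ty": .., "tz": .., "ax": .., "ay": .., "az": .., "claw": ..}, ...]. A call has 1 to 10 rows; each row shifts and turns the commanded pose from where the row before left it, along the tool's axes as they then stand; what a row does not reach is not made up. A row lasts 1/12 s, in which the tool goes at most 41.7 mm and 7.16 degrees, less where a joint would pass 70% of its speed; a pose out of reach is approached as far as the arm can. A call with a gripper value outside its range is refused whole. The fingers move at their own pace and stop on an object; the grip force is fixed at half the most. Time passes only in rows, so rows that do not move let the fingers close. It gives the time, the measured TCP pose, the force, the opening and the grip force at its end, in the units of the state.
- sense(): the state, without advancing time (a new reading comes with each control period).
- capture(name): name is "side" or "top"; returns (picture, depth): 400x640x3 uint8, red, green, blue; 400x640 float32, m along the optical axis (not along the pixel's ray), 0 where there is no reading.
- camera_params(name): a dict with "intrinsics" (3x3 intrinsics, pixels), "k1" (the pictures are not rectified: a ray, as slopes to the right and down, at radius r is drawn at 1 + k1 r^2 times it, then the intrinsics apply), "R" (3x3) and "t" (3): a world point X has camera coordinates R X + t. Camera axes: x right, y down, z forward; pixel columns grow to the right and rows downward; lengths in m; the calibration is good to about 2 mm. A picture is of the moment at which its call begins. camera_params takes no time and is no camera call.
- finish_job(): hands the job in; it is judged then, once.
The state is a dict: "time_s": time; "joints": joint angles; "joint_velocities": joint speeds; "effort": joint torques, N m; "tcp_pos": TCP position; "ee_rot": TCP orientation; "wrist_force": force on the tool from outside, world axes, zero at the start; "moment": the same for the moment, N m; "gripper_width": opening from 0.0 (shut) to 1.0 (fully open); "gripper_force": force on a finger pad.
Only numpy, scipy, OpenCV 4.12 (cv2) and the standard library are available. Lean on these libraries where they do the work, as an engineer would, in place of code of your own. Each camera call takes 0.05 s, during which the arm holds its last target. There are 200 camera calls.

TASK

On the vial carousel, first turn the hinged red plate that covers the plunger knob right over, so that it lies flat on its rest with its green face up. Then grip the black plunger knob, pull it fully back against its spring so that the index pin is clear of the hole in the dial, and finish while still holding it there with the fingers, so that a colleague can turn the dial. Leave the other things on the worktop where they are.

Things in the scene. Friction and masses are not known exactly. Their poses are not given: they have to be found in the camera images.
- carousel: Vial carousel fixed to the worktop: grey base plate 215x195x10 mm, white dial with amber vials (top z 97 mm) at its far end. Origin on the worktop straight below the knob at rest; x runs from the knob to the dial (away from the robot), y left, z up. Base: x -40..175, y -50..145 mm. Plunger housing: 44 mm wide, front face at x 30, top z 70. Rest post for the turned plate at y 90, top z 72.5 mm.
- plate_hinge (a point): A point on the hinge axis of the two-faced plate, in the carousel frame at (0, 44, 75) mm; the axis runs level along the carousel's x axis. The hinge stands on an aluminium rail left of the knob, 75 mm long, y 39 to 49 mm, up to z 82 mm.
- plate (a joint): Angle of the two-faced plate (rad): 0 at the start, level to the right of its hinge, red face up, over the knob; pi/2 upright; pi (end stop) level to the left of the hinge on its rest, green face up. Turns freely and falls to the side it leans to. Plate 56 mm along the hinge, 5 mm thick, reaching 60 mm from the hinge axis, about 120 g.
- plate_bar (a point): Centre of the round steel bail bar on the plate's free side: 10 mm thick, 56 mm long, parallel to the hinge, 92 mm from its axis, in the plane of the plate. A 27 mm gap for a finger, 45 mm wide between two legs, lies between bar and plate. At plate angle a the bar is in the carousel frame at x 0, y = 44 - 92 cos a, z = 75 + 92 sin a mm. The bar turns easily in a light grip.
- knob (a point): Centre of the black plunger knob: a cylinder 22 mm thick lying level along the carousel's x axis, 55 mm above the worktop, reaching 17 mm to the robot's side and 16 mm to the dial's side of this point, with a flange 28 mm wide and 6 mm thick at its robot end. 34 mm of room beneath, 28 mm on its left; the plate covers it from above until turned. At rest at (0, 0, 55) mm in the carousel frame.
- plunger (a joint): How far the plunger is drawn (m): 0 at rest with its pin 10 mm deep in the dial's rim, 0.016 at its back stop. It is drawn straight along the carousel's -x axis (towards the robot), against a spring of about 4 N at rest and 8.5 N at the stop, and springs home when let go.
- calculator: Bystander: dark pocket calculator, 125 x 72 x 16 mm; origin under its centre.
- marker: Bystander: white marker pen with black cap, lying, 18 x 133 x 19 mm; origin under its centre.
- stopper: Bystander: red-brown rubber stopper standing on its narrow end, 23 x 23 x 28 mm; origin under its centre.
- brass_weight: Bystander: brass knob weight, 28 x 28 x 40 mm; origin under its centre.

How it is judged (in metres and radians):
On the way, in this order (a step that is already met when the one before it is completed fails the run):
1. the plate lies turned over, green face up, the plunger not yet drawn (value of joint plate above 3 rad and value of joint plunger below 0.003 m), for 0.2 s.
2. the plunger is drawn fully back by the fingers, the plate still turned over (value of joint plate above 3 rad and value of joint plunger above 0.013 m and contact force between the fingers and plunger above 2 N), for 0.2 s.
At the end, for the whole second after the job is handed in: The plate lies turned over on its rest (angle above 3.0 rad), the plunger is drawn at least 13 of its 16 mm (its pin at least 3 mm clear of the dial), still, and is held there by the fingers (contact above 2 N), through the last second (all of step 2 and velocity of joint plunger between -0.01 and 0.01 m/s); the arm keeps its last pose, push and grip.
It fails at once if a bystander was shifted more than 20 mm (distance of any of calculator, marker, stopper, brass_weight from where it was at the start of the episode above 0.02 m).
It also fails if it takes over 45 s, if anything falls off the work surface, if the arm or the gripper's body presses on something with over 40 N, if the wrist force passes 120 N, or if a joint passes its speed limit or range.

## Working session

There is one attempt and no reset: what is moved stays moved. The work goes in short steps, Python scripts to look and compute and a tool call to move; the robot and the scene stay as the last step left them, time stands still between calls to the robot, and variables do not carry over. Pictures are saved under pics/ and viewed, at most 10 in all, crops included, and the job is handed in when it is done.

Besides the shell and the picture viewer there is one more tool, called after "Call:" in YAML: its name, and indented under it one key for each argument. drive_tool: Moves the arm, as the interface text tells. Its arguments: {"type":"object","properties":{"rows":{"type":"array"}},"required":["rows"]}

```bash
mkdir -p pics; python3 - <<'E'
from station import *
import cv2,numpy as np
for n in("side","top"):
    p,d=capture(n); np.savez(f"pics/{n}0.npz",p=p,d=d); cv2.imwrite(f"pics/{n}0.png",p[:,:,::-1])
    c=camera_params(n); print(n,c, -np.array(c["R"]).T@np.array(c["t"]))
s=sense();print(s)
E
```

```text
side {'intrinsics': array([[403.00028177,   0.        , 321.65822956],
       [  0.        , 403.00028177, 199.16032974],
       [  0.        ,   0.        ,   1.        ]]), 'k1': 0.0037176752339643077, 'R': array([[-0.99365884, -0.11000745,  0.02324816],
       [-0.06309807,  0.37443852, -0.92510239],
       [ 0.09306314, -0.92070308, -0.37900541]]), 't': array([0.49640151, 0.04301588, 1.30160908])} [0.37483613 1.23689654 0.52157055]
top {'intrinsics': array([[459.34317783,   0.        , 316.7443994 ],
       [  0.        , 459.34317783, 201.07599727],
       [  0.        ,   0.        ,   1.        ]]), 'k1': 0.02673525815581465, 'R': array([[ 0.01817615, -0.99983253, -0.00213115],
       [-0.9881414 , -0.01763849, -0.1525302 ],
       [ 0.15246707,  0.00487829, -0.98829651]]), 't': array([0.14001918, 0.48838053, 1.40548784])} [0.2657534  0.14175366 1.46382991]
{'time_s': 0.1, 'joints': array([-5.85201191e+01,  2.20880048e+01,  3.86381854e-01, -2.40071747e-02,
       -6.84106285e+01, -1.48172283e+01]), 'joint_velocities': array([-0.00898602, -0.18233948,  0.14935992,  0.06415848,  0.03072577,
        0.03200743]), 'effort': array([ 1.36243225e-04, -3.91688740e+01,  1.87934893e+01,  4.23186332e+00,
        1.34960367e-02, -7.96550921e-05]), 'tcp_pos': array([ 0.17907123, -0.598233  ,  0.22154662]), 'ee_rot': array([[-9.58053865e-01, -2.86587359e-01, -6.90786542e-04],
       [-2.86588165e-01,  9.58052040e-01,  1.87424276e-03],
       [ 1.24675173e-04,  1.99359676e-03, -9.99998005e-01]]), 'wrist_force': array([0.1189407 , 0.16768707, 0.09386094]), 'moment': array([ 0.00666675, -0.07048016, -0.00028868]), 'gripper_force': 0.0, 'gripper_width': 0.9986545401884072}
```

View pics/side0.png

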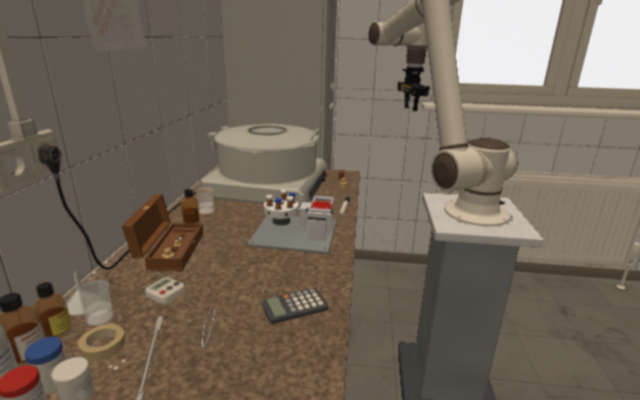

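View pics/top0.png

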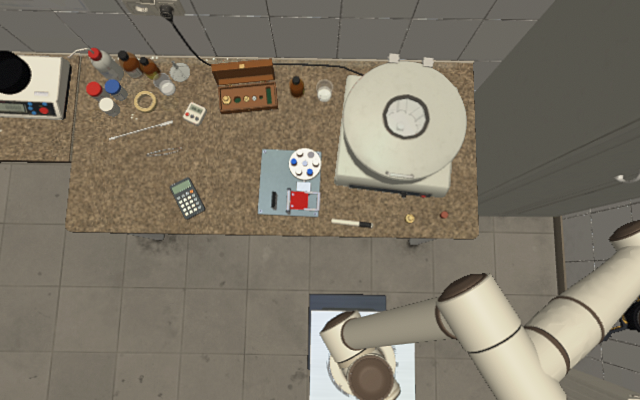

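The side view shows the carousel at about (300,220), with the red plate at (320,205). In the top view the base plate spans about (258–322, 150–217), the red plate is at (300,200), the rest post at (274,200) and the dial at (305,163). The marker lies just right of the base at (350,223).

```bash
cat > h.py <<'E'
import cv2,numpy as np
from station import *
def ray(n,uv,z):
    c=camera_params(n);K=c["intrinsics"];R=np.array(c["R"]);t=np.array(c["t"])
    q=(np.atleast_2d(uv).astype(float)-[K[0,2],K[1,2]])/[K[0,0],K[1,1]]
    s=q.copy()
    for _ in range(10): s=q/(1+c["k1"]*(s**2).sum(1,keepdims=True))
    d=np.c_[s,np.ones(len(s))]@R; o=-R.T@t
    return o+d*((z-o[2])/d[:,2])[:,None]
def proj(n,X):
    c=camera_params(n);K=c["intrinsics"];Y=np.atleast_2d(X)@np.array(c["R"]).T+np.array(c["t"])
    s=Y[:,:2]/Y[:,2:];s=s*(1+c["k1"]*(s**2).sum(1,keepdims=True))
    return s*[K[0,0],K[1,1]]+[K[0,2],K[1,2]]
E
python3 - <<'E'
from h import *
p=np.load("pics/top0.npz")["p"];d=np.load("pics/top0.npz")["d"]
hsv=cv2.cvtColor(p,cv2.COLOR_RGB2HSV)
print("base px",p[210,265],p[160,270],hsv[210,265],hsv[160,270],"red",hsv[199,300])
roi=np.zeros(p.shape[:2],np.uint8);roi[140:225,245:330]=255
m=((hsv[...,0]>85)&(hsv[...,0]<115)&(hsv[...,1]>15)&(hsv[...,2]>90)).astype(np.uint8)*255&roi
m=cv2.morphologyEx(m,cv2.MORPH_OPEN,np.ones((3,3)))
cs=cv2.findContours(m,0,1)[0];c=max(cs,key=cv2.contourArea)
r=cv2.minAreaRect(c);b=cv2.boxPoints(r);print(r,b)
W=ray("top",b,.01);print("corners",W.round(4))
for i in range(4):
    e=W[(i+1)%4]-W[i];print(np.linalg.norm(e),np.degrees(np.arctan2(e[1],e[0])))
red=((hsv[...,0]<8)|(hsv[...,0]>172))&(hsv[...,1]>150)&(hsv[...,2]>100)
red=red.astype(np.uint8)*255&roi
c2=max(cv2.findContours(red,0,1)[0],key=cv2.contourArea);r2=cv2.minAreaRect(c2);print("red",r2,ray("top",cv2.boxPoints(r2),.0775).round(4),ray("top",r2[0],.0775))
cr=cv2.resize(p[140:230,245:380],None,fx=5.9,fy=5.9,interpolation=cv2.INTER_CUBIC)
cv2.imwrite("pics/c0.png",cr[...,::-1])
E
```

```text
base px [151 168 170] [145 160 159] [ 93  29 170] [ 88  24 160] red [  1 208 185]
((278.23858642578125, 182.65989685058594), (37.19095993041992, 63.409873962402344), 4.085616588592529) [[257.4315  212.95938]
 [261.94925 149.71066]
 [299.0457  152.36041]
 [294.52792 215.60913]]
corners [[0.4483 0.3374 0.01  ]
 [0.6561 0.3305 0.01  ]
 [0.6494 0.2094 0.01  ]
 [0.4419 0.2189 0.01  ]]
0.20790731139767568 -1.902806342970128
0.12119842814637946 -93.16286949792948
0.20772414855861648 177.39939857360332
0.11866498649089564 86.90612249795903
red ((298.5, 200.0), (16.0, 17.0), 90.0) [[0.5063 0.231  0.0775]
 [0.5072 0.179  0.0775]
 [0.4578 0.1779 0.0775]
 [0.4568 0.2297 0.0775]] [[0.48195694 0.20438587 0.0775    ]]
```

View pics/c0.png

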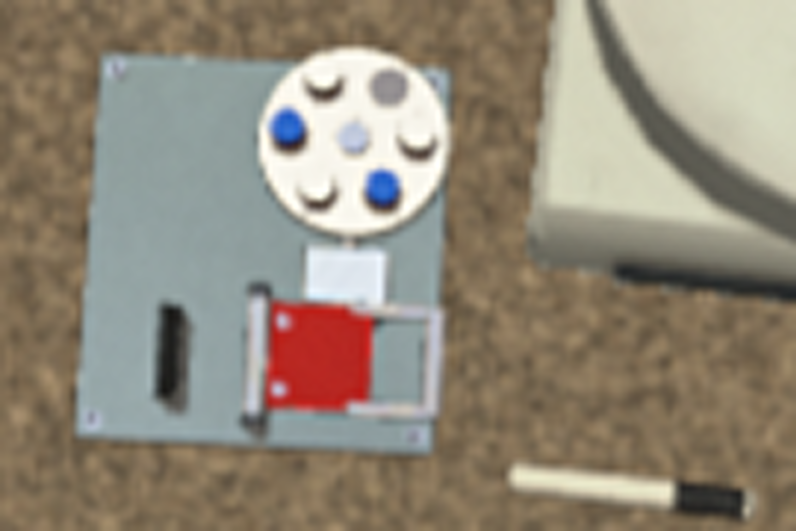

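The crop (×5.9, offset 245,140) shows base corners near (103,55), (450,70), (432,452) and (77,437). The bail bar runs (437,308)–(433,413), the rail runs (257,287)–(255,430), and the appliance edge is about 100 px right of the bar and further ahead.

```bash
python3 - <<'E'
from h import *
f=lambda a:np.array(a)/5.9+[245-.4,140-.4]
C=ray("top",f([[103,55],[450,70],[432,452],[77,437]]),.01)   # carousel (175,145),(175,-50),(-40,-50),(-40,145)
M=np.array([[175,145],[175,-50],[-40,-50],[-40,145]])/1000
mc=M.mean(0);cc=C[:,:2].mean(0);H=(M-mc).T@(C[:,:2]-cc)
yaw=np.arctan2(H[0,1]-H[1,0],H[0,0]+H[1,1])
R=np.array([[np.cos(yaw),-np.sin(yaw)],[np.sin(yaw),np.cos(yaw)]])
o=cc-R@mc
print("yaw",np.degrees(yaw),"origin",o,"resid",(C[:,:2]-(M@R.T+o)).round(4))
bar=ray("top",f([[437,308],[433,413]]),.080);print("bar->carousel",((bar[:,:2]-o)@R).round(4))
rail=ray("top",f([[257,290],[255,425]]),.082);print("rail->car",((rail[:,:2]-o)@R).round(4))
pl=ray("top",f([[320,355]]),.0775);print("plate",((pl[:,:2]-o)@R).round(4))
# depth obstacles: world heights near
d=np.load("pics/top0.npz")["d"];c=camera_params("top");K=c["intrinsics"]
v,u=np.mgrid[0:400,0:640];a=ray("top",np.c_[u.ravel(),v.ravel()],0.);b=ray("top",np.c_[u.ravel(),v.ravel()],.5)
Rc=np.array(c["R"]);t=np.array(c["t"]);da=a@Rc[2]+t[2];db=b@Rc[2]+t[2]
w=((d.ravel()-da)/(db-da))[:,None];P=a+(b-a)*w;P=P[d.ravel()>0]
Q=np.c_[(P[:,:2]-o)@R,P[:,2]]
q=Q[(Q[:,1]<-.07)&(Q[:,1]>-.3)&(Q[:,0]>-.05)&(Q[:,0]<.2)&(Q[:,2]>.03)]
for lo in np.arange(-.05,.2,.02):
    s=q[(q[:,0]>=lo)&(q[:,0]<lo+.02)]
    if len(s):print(lo.round(2),"ymax",s[:,1].max().round(3),"zmax",s[:,2].max().round(3),len(s))
for n,B in(("bar",[0,-.048,.075]),("barend",[0,.136,.075]),("knob",[0,0,.055])): print(n,np.r_[o+R@B[:2],B[2]].round(4),"side px",proj("side",np.r_[o+R@B[:2],B[2]]).round(1))
# side-view check of base corners
ps=np.load("pics/side0.npz")["p"];
print(proj("side",np.c_[M@R.T+o,[.01]*4]).round(1))
cv2.imwrite("pics/s0.png",cv2.resize(ps[180:255,240:345],None,fx=7,fy=7,interpolation=cv2.INTER_CUBIC)[...,::-1])
E
```

```text
yaw -1.5881563621573993 origin [0.4811661 0.191854 ] resid [[-0.0014 -0.0017]
 [-0.001   0.0014]
 [ 0.0015  0.0016]
 [ 0.0009 -0.0013]]
bar->carousel [[ 0.0282 -0.0479]
 [-0.0267 -0.0483]]
rail->car [[ 0.0331  0.0457]
 [-0.0374  0.0428]]
plate [[0.0012 0.0116]]
0.03 ymax -0.219 zmax 0.057 47
0.05 ymax -0.098 zmax 0.231 736
0.07 ymax -0.093 zmax 0.211 655
0.09 ymax -0.095 zmax 0.214 597
0.11 ymax -0.096 zmax 0.215 573
0.13 ymax -0.098 zmax 0.219 547
0.15 ymax -0.099 zmax 0.22 539
0.17 ymax -0.102 zmax 0.223 518
0.19 ymax -0.103 zmax 0.223 251
bar [0.4798 0.1439 0.075 ] side px [[323.5 198.2]]
barend [0.4849 0.3278 0.075 ] side px [[313.8 225.2]]
knob [0.4812 0.1919 0.055 ] side px [[321.1 211. ]]
[[246.7 243.7]
 [266.4 213.5]
 [336.3 219. ]
 [328.4 251. ]]
```

View pics/s0.png

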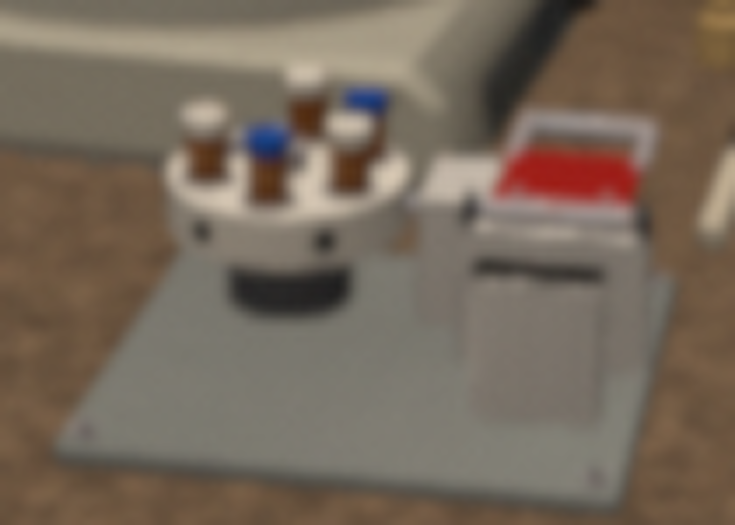

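The measurements fit well: yaw is −1.6° and the knob is at (0.481, 0.192). The appliance is close to the bar, so I'll tilt the hand 20° back for the plate. First I turn the tool.

Call:
drive_tool:
  rows:
    - {"az": 0.08, "claw": 8.7}
    - {"az": 0.08}
    - {"az": 0.08}
    - {"az": 0.0785}

```text
invalid input at $.rows[0]: expected keys tx, ty, tz, ax, ay, az, claw
```

```bash
cat >> h.py <<'E'
from scipy.spatial.transform import Rotation as Ro
yaw=np.radians(-1.6);O=np.array([.4811661,.191854,0])
RC=Ro.from_euler('z',yaw).as_matrix()
def tgt(p,tilt=0):
    """carousel-frame TCP (mm) + back tilt (deg) -> shift in cm, turn in rad, tool axes"""
    s=sense();Rt=np.array(s["ee_rot"]);X=O+RC@(np.array(p)/1000.)
    G=RC@Ro.from_euler('y',-tilt,degrees=True).as_matrix()@np.diag([-1,1,-1.])
    print("shift cm",(Rt.T@(X-s["tcp_pos"])*100).round(2),"turn",Ro.from_matrix(Rt.T@G).as_rotvec().round(3))
def st():
    s=sense();print("t",round(s["time_s"],2),"car mm",(RC.T@(s["tcp_pos"]-O)*1000).round(1),"F",s["wrist_force"].round(1),"w",round(s["gripper_width"]*87,1),"gf",round(s["gripper_force"],1),"j",s["joints"].round(0))
E
python3 -c "
from h import *
st();tgt([-10,-48,200])"
```

```text
t 0.1 car mm [-279.9 -798.2  221.5] F [0.1 0.2 0.1] w 86.9 gf 0.0 j [-59.  22.   0.  -0. -68. -15.]
shift cm [-49.13  62.79   2.27] turn [ 0.002 -0.     0.319]
```

Call:
drive_tool:
  rows:
    - {"tx": 0, "ty": 0, "tz": 0, "ax": 0, "ay": 0, "az": 0.08, "claw": 8.7}
    - {"tx": 0, "ty": 0, "tz": 0, "ax": 0, "ay": 0, "az": 0.08, "claw": 8.7}
    - {"tx": 0, "ty": 0, "tz": 0, "ax": 0, "ay": 0, "az": 0.08, "claw": 8.7}
    - {"tx": 0, "ty": 1, "tz": 0, "ax": 0, "ay": 0, "az": 0.0785, "claw": 8.7}
    - {"tx": 0, "ty": 3, "tz": 0, "ax": 0, "ay": 0, "az": 0, "claw": 6}
    - {"tx": 0, "ty": 3.5, "tz": 0, "ax": 0, "ay": 0, "az": 0, "claw": 2.2}
    - {"tx": 0, "ty": 3.5, "tz": 0, "ax": 0, "ay": 0, "az": 0, "claw": 2.2}
    - {"tx": 0, "ty": 3.5, "tz": 0, "ax": 0, "ay": 0, "az": 0, "claw": 2.2}
    - {"tx": 0, "ty": 3.5, "tz": 0, "ax": 0, "ay": 0, "az": 0, "claw": 2.2}
    - {"tx": 0, "ty": 3.5, "tz": 0, "ax": 0, "ay": 0, "az": 0, "claw": 2.2}

```text
time_s: 0.93
tcp_pos: [0.1838, -0.382, 0.222]
ee_rot: [[-1.0, 0.028, -0.001], [0.028, 1.0, 0.001], [0.001, 0.001, -1.0]]
wrist_force: [1.3, 0.3, -0.0]
gripper_width: 0.633
gripper_force: 0.0
```

```bash
python3 -c "
from h import *
st();tgt([-10,-48,200])"
```

```text
t 0.93 car mm [-281.2 -582.   222. ] F [ 1.3  0.3 -0. ] w 55.1 gf 0.0 j [-42.   2. -26.  -0. -62. -49.]
shift cm [-27.09  53.41   2.23] turn [ 0.001 -0.001 -0.001]
```

Call:
drive_tool:
  rows:
    - {"tx": -1.5, "ty": 3, "tz": 0, "ax": 0, "ay": 0, "az": 0, "claw": 2.2}
    - {"tx": -1.5, "ty": 3, "tz": 0, "ax": 0, "ay": 0, "az": 0, "claw": 2.2}
    - {"tx": -1.5, "ty": 3, "tz": 0, "ax": 0, "ay": 0, "az": 0, "claw": 2.2}
    - {"tx": -1.5, "ty": 3, "tz": 0, "ax": 0, "ay": 0, "az": 0, "claw": 2.2}
    - {"tx": -1.5, "ty": 3, "tz": 0, "ax": 0, "ay": 0, "az": 0, "claw": 2.2}
    - {"tx": -1.5, "ty": 3, "tz": 0, "ax": 0, "ay": 0, "az": 0, "claw": 2.2}
    - {"tx": -1.5, "ty": 3, "tz": 0, "ax": 0, "ay": 0, "az": 0, "claw": 2.2}
    - {"tx": -1.5, "ty": 3, "tz": 0, "ax": 0, "ay": 0, "az": 0, "claw": 2.2}
    - {"tx": -1.5, "ty": 3, "tz": 0, "ax": 0, "ay": 0, "az": 0, "claw": 2.2}
    - {"tx": -1.5, "ty": 3, "tz": 0, "ax": 0, "ay": 0, "az": 0, "claw": 2.2}

```text
time_s: 1.77
tcp_pos: [0.3427, -0.0864, 0.2226]
ee_rot: [[-1.0, 0.027, 0.0], [0.027, 1.0, 0.0], [-0.0, 0.0, -1.0]]
wrist_force: [-0.3, -1.3, 0.2]
gripper_width: 0.256
gripper_force: 0.0
```

Call:
drive_tool:
  rows:
    - {"tx": -1, "ty": 3, "tz": 0, "ax": 0, "ay": 0, "az": 0, "claw": 2.2}
    - {"tx": -1, "ty": 3, "tz": 0, "ax": 0, "ay": 0, "az": 0, "claw": 2.2}
    - {"tx": -1, "ty": 3, "tz": 0, "ax": 0, "ay": 0, "az": 0, "claw": 2.2}
    - {"tx": -1, "ty": 3, "tz": 0, "ax": 0, "ay": 0, "az": 0, "claw": 2.2}
    - {"tx": 0, "ty": 3, "tz": 0, "ax": 0, "ay": -0.0873, "az": 0, "claw": 2.2}
    - {"tx": 0, "ty": 3, "tz": 0, "ax": 0, "ay": -0.0873, "az": 0, "claw": 2.2}
    - {"tx": 0, "ty": 2, "tz": 0, "ax": 0, "ay": -0.0873, "az": 0, "claw": 2.2}
    - {"tx": 0, "ty": 0, "tz": 0, "ax": 0, "ay": -0.0873, "az": 0, "claw": 2.2}
    - {"tx": 0, "ty": 0, "tz": 0, "ax": 0, "ay": 0, "az": 0, "claw": 2.2}
    - {"tx": 0, "ty": 0, "tz": 0, "ax": 0, "ay": 0, "az": 0, "claw": 2.2}

```text
time_s: 2.6
tcp_pos: [0.3867, 0.11, 0.2216]
ee_rot: [[-0.94, 0.025, 0.34], [0.023, 1.0, -0.01], [-0.34, -0.002, -0.94]]
wrist_force: [-0.4, -0.3, 0.5]
gripper_width: 0.252
gripper_force: 0.0
```

```bash
python3 -c "
from h import *
st();tgt([0+12*.342-6*.342,-48,110],20);tgt([12*.342,-48,75-12*.94],20)"
```

```text
t 2.6 car mm [-92.2 -84.5 221.6] F [-0.4 -0.3  0.5] w 21.9 gf 0.0 j [  51.  -11.  -48.   23.  -43. -158.]
shift cm [-5.08  3.64 13.7 ] turn [-0.001 -0.002  0.003]
shift cm [-3.7   3.65 18.12] turn [-0.001 -0.002  0.003]
```

Call:
drive_tool:
  rows:
    - {"tx": -0.7, "ty": 0.7, "tz": 2.5, "ax": 0, "ay": 0, "az": 0, "claw": 2.2}
    - {"tx": -0.8, "ty": 0.8, "tz": 2.5, "ax": 0, "ay": 0, "az": 0, "claw": 2.2}
    - {"tx": -0.8, "ty": 0.8, "tz": 2.5, "ax": 0, "ay": 0, "az": 0, "claw": 2.2}
    - {"tx": -0.7, "ty": 0.7, "tz": 2.5, "ax": 0, "ay": 0, "az": 0, "claw": 2.2}
    - {"tx": -0.7, "ty": 0.65, "tz": 2.2, "ax": 0, "ay": 0, "az": 0, "claw": 2.2}
    - {"tx": 0, "ty": 0, "tz": 1, "ax": 0, "ay": 0, "az": 0, "claw": 2.2}
    - {"tx": 0, "ty": 0, "tz": 0, "ax": 0, "ay": 0, "az": 0, "claw": 2.2}
    - {"tx": 0, "ty": 0, "tz": 0, "ax": 0, "ay": 0, "az": 0, "claw": 2.2}

```text
time_s: 3.27
tcp_pos: [0.4709, 0.144, 0.1112]
ee_rot: [[-0.939, 0.031, 0.342], [0.029, 1.0, -0.011], [-0.342, -0.001, -0.94]]
wrist_force: [0.0, -1.1, -0.2]
gripper_width: 0.255
gripper_force: 0.0
```

```bash
python3 - <<'E'
from h import *
st();tgt([12*.342,-48,75-12*.94],20)
p,d=capture("side");q,d=capture("top")
a=cv2.resize(p[150:250,260:360],(400,400),interpolation=2);b=cv2.resize(q[150:250,250:350],(400,400),interpolation=2)
cv2.imwrite("pics/a1.png",np.hstack([a,b])[...,::-1])
E
```

```text
t 3.27 car mm [ -8.9 -48.2 111.2] F [ 0.  -1.1 -0.2] w 22.2 gf 0.0 j [  38.    8.  -54.   48.  -17. -174.]
shift cm [0.4  0.02 4.91] turn [-0.002 -0.    -0.003]
```

View pics/a1.png

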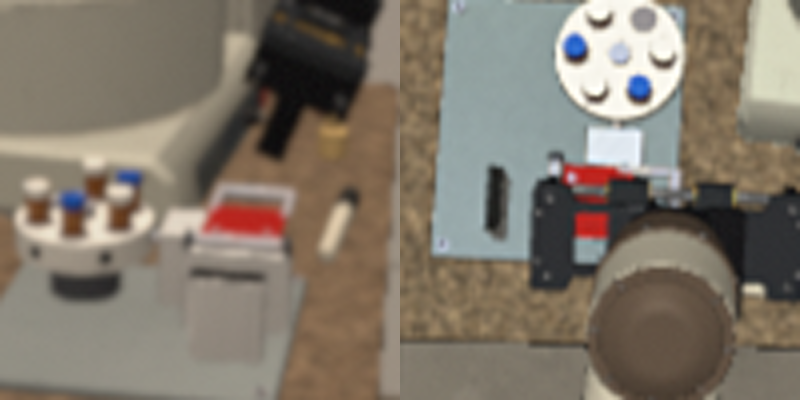

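The side half shows the open fingers at (275,120), above and behind the bar. The top half shows the hand over the plate, clear of the appliance. j6 is close to its limit and j5 is near singular, so I'll rise, untilt, make a half turn the other way and use only 10° of tilt.

Call:
drive_tool:
  rows:
    - {"tx": 0, "ty": 0, "tz": -2.5, "ax": 0, "ay": 0, "az": 0, "claw": 2.2}
    - {"tx": 0, "ty": 0, "tz": -3, "ax": 0, "ay": 0.05, "az": 0, "claw": 2.2}
    - {"tx": 0, "ty": 0, "tz": -3, "ax": 0, "ay": 0.1, "az": 0, "claw": 2.2}
    - {"tx": 0, "ty": 0, "tz": -2, "ax": 0, "ay": 0.1, "az": 0, "claw": 2.2}
    - {"tx": 0, "ty": 0, "tz": 0, "ax": 0, "ay": 0.1, "az": 0, "claw": 2.2}
    - {"tx": 0, "ty": 0, "tz": 0, "ax": 0, "ay": 0, "az": -0.1, "claw": 2.2}
    - {"tx": 0, "ty": 0, "tz": 0, "ax": 0, "ay": 0, "az": -0.12, "claw": 2.2}
    - {"tx": 0, "ty": 0, "tz": 0, "ax": 0, "ay": 0, "az": -0.12, "claw": 2.2}
    - {"tx": 0, "ty": 0, "tz": 0, "ax": 0, "ay": 0, "az": -0.12, "claw": 2.2}
    - {"tx": 0, "ty": 0, "tz": 0, "ax": 0, "ay": 0, "az": -0.12, "claw": 2.2}

```text
time_s: 4.2
tcp_pos: [0.446, 0.1428, 0.1994]
ee_rot: [[-0.852, -0.522, 0.049], [-0.523, 0.853, -0.008], [-0.038, -0.033, -0.999]]
wrist_force: [0.5, -0.4, -0.3]
gripper_width: 0.253
gripper_force: 0.0
```

Call:
drive_tool:
  rows:
    - {"tx": 0, "ty": 0, "tz": 0, "ax": 0, "ay": 0, "az": -0.12, "claw": 2.2}
    - {"tx": 0, "ty": 0, "tz": 0, "ax": 0, "ay": 0, "az": -0.12, "claw": 2.2}
    - {"tx": 0, "ty": 0, "tz": 0, "ax": 0, "ay": 0, "az": -0.12, "claw": 2.2}
    - {"tx": 0, "ty": 0, "tz": 0, "ax": 0, "ay": 0, "az": -0.12, "claw": 2.2}
    - {"tx": 0, "ty": 0, "tz": 0, "ax": 0, "ay": 0, "az": -0.12, "claw": 2.2}
    - {"tx": 0, "ty": 0, "tz": 0, "ax": 0, "ay": 0, "az": -0.12, "claw": 2.2}
    - {"tx": 0, "ty": 0, "tz": 0, "ax": 0, "ay": 0, "az": -0.12, "claw": 2.2}
    - {"tx": 0, "ty": 0, "tz": 0, "ax": 0, "ay": 0, "az": -0.12, "claw": 2.2}
    - {"tx": 0, "ty": 0, "tz": 0, "ax": 0, "ay": 0, "az": -0.12, "claw": 2.2}
    - {"tx": 0, "ty": 0, "tz": 0, "ax": 0, "ay": 0, "az": -0.12, "claw": 2.2}

```text
time_s: 5.03
tcp_pos: [0.4459, 0.1429, 0.1995]
ee_rot: [[0.178, -0.983, 0.049], [-0.984, -0.178, -0.008], [0.017, -0.047, -0.999]]
wrist_force: [-0.6, 0.2, -0.1]
gripper_width: 0.249
gripper_force: 0.0
```

Call:
drive_tool:
  rows:
    - {"tx": 0, "ty": 0, "tz": 0, "ax": 0, "ay": 0, "az": -0.12, "claw": 2.2}
    - {"tx": 0, "ty": 0, "tz": 0, "ax": 0, "ay": 0, "az": -0.12, "claw": 2.2}
    - {"tx": 0, "ty": 0, "tz": 0, "ax": 0, "ay": 0, "az": -0.12, "claw": 2.2}
    - {"tx": 0, "ty": 0, "tz": 0, "ax": 0, "ay": 0, "az": -0.12, "claw": 2.2}
    - {"tx": 0, "ty": 0, "tz": 0, "ax": 0, "ay": 0, "az": -0.12, "claw": 2.2}
    - {"tx": 0, "ty": 0, "tz": 0, "ax": 0, "ay": 0, "az": -0.12, "claw": 2.2}
    - {"tx": 0, "ty": 0, "tz": 0, "ax": 0, "ay": 0, "az": -0.12, "claw": 2.2}
    - {"tx": 0, "ty": 0, "tz": 0, "ax": 0, "ay": 0, "az": -0.12, "claw": 2.2}
    - {"tx": 0, "ty": 0, "tz": 0, "ax": 0, "ay": 0, "az": -0.12, "claw": 2.2}
    - {"tx": 0, "ty": 0, "tz": 0, "ax": 0, "ay": 0, "az": -0.12, "claw": 2.2}

```text
time_s: 5.87
tcp_pos: [0.4459, 0.1429, 0.1995]
ee_rot: [[0.98, -0.19, 0.049], [-0.19, -0.982, -0.008], [0.05, -0.002, -0.999]]
wrist_force: [-0.1, 1.1, -0.4]
gripper_width: 0.251
gripper_force: 0.0
```

```bash
sed -i 's/np.diag(\[-1,1,-1.\])/np.diag([1,-1,-1.])/' h.py; python3 -c "
from h import *
st();tgt([12*.174,-48,75-12*.985],10);tgt([0,0,220],0)"
```

```text
t 5.87 car mm [-33.9 -50.  199.5] F [-0.1  1.1 -0.4] w 21.9 gf 0.0 j [ 39.   6. -25.   3. -56.  38.]
shift cm [ 2.83 -0.76 13.79] turn [ 0.017  0.124 -0.163]
shift cm [ 2.63 -5.48 -1.91] turn [ 0.002 -0.05  -0.164]
```

Call:
drive_tool:
  rows:
    - {"tx": 0, "ty": 0, "tz": 0, "ax": 0.008, "ay": 0.06, "az": -0.08, "claw": 2.2}
    - {"tx": 0, "ty": 0, "tz": 0, "ax": 0.008, "ay": 0.062, "az": -0.08, "claw": 2.2}
    - {"tx": 0, "ty": 0, "tz": 2, "ax": 0, "ay": 0, "az": 0, "claw": 2.2}
    - {"tx": 0, "ty": 0, "tz": 2, "ax": 0, "ay": 0, "az": 0, "claw": 2.2}
    - {"tx": 0, "ty": 0, "tz": 2, "ax": 0, "ay": 0, "az": 0, "claw": 2.2}
    - {"tx": 0, "ty": 0, "tz": 1, "ax": 0, "ay": 0, "az": 0, "claw": 2.2}
    - {"tx": 0, "ty": 0, "tz": 0, "ax": 0, "ay": 0, "az": 0, "claw": 2.2}

```text
time_s: 6.45
tcp_pos: [0.457, 0.1408, 0.1281]
ee_rot: [[0.985, -0.038, 0.168], [-0.037, -0.999, -0.01], [0.168, 0.004, -0.986]]
wrist_force: [-0.3, -0.3, -0.4]
gripper_width: 0.254
gripper_force: 0.0
```

```bash
python3 -c "
from h import *
st();tgt([12*.174,-48,75-12*.985],10)"
```

```text
t 6.45 car mm [-22.7 -51.7 128.1] F [-0.3 -0.3 -0.4] w 22.1 gf 0.0 j [ 41.   9. -38.  11. -36.  38.]
shift cm [ 1.35 -0.42  6.81] turn [ 0.006  0.006 -0.009]
```

Move over the bar, descend, then check before closing.

Call:
drive_tool:
  rows:
    - {"tx": 1.35, "ty": -0.4, "tz": 0.8, "ax": 0.006, "ay": 0.006, "az": -0.009, "claw": 2.2}
    - {"tx": 0, "ty": 0, "tz": 1, "ax": 0, "ay": 0, "az": 0, "claw": 2.2}
    - {"tx": 0, "ty": 0, "tz": 1, "ax": 0, "ay": 0, "az": 0, "claw": 2.2}
    - {"tx": 0, "ty": 0, "tz": 1, "ax": 0, "ay": 0, "az": 0, "claw": 2.2}
    - {"tx": 0, "ty": 0, "tz": 1, "ax": 0, "ay": 0, "az": 0, "claw": 2.2}
    - {"tx": 0, "ty": 0, "tz": 1, "ax": 0, "ay": 0, "az": 0, "claw": 2.2}
    - {"tx": 0, "ty": 0, "tz": 1, "ax": 0, "ay": 0, "az": 0, "claw": 2.2}
    - {"tx": 0, "ty": 0, "tz": 0, "ax": 0, "ay": 0, "az": 0, "claw": 2.2}

```text
time_s: 7.12
tcp_pos: [0.4834, 0.1443, 0.0644]
ee_rot: [[0.984, -0.028, 0.176], [-0.028, -1.0, -0.004], [0.176, -0.001, -0.984]]
wrist_force: [0.4, 0.0, -0.3]
gripper_width: 0.253
gripper_force: 0.0
```

```bash
python3 - <<'E'
from h import *
st();tgt([12*.174,-48,75-12*.985],10)
p,d=capture("side")
cv2.imwrite("pics/a2.png",cv2.resize(p[165:235,270:370],(800,560),interpolation=2)[...,::-1])
E
```

```text
t 7.12 car mm [  3.6 -47.4  64.4] F [ 0.4  0.  -0.3] w 22.0 gf 0.0 j [ 39.  17. -41.  15. -25.  36.]
shift cm [-0.17  0.06  0.1 ] turn [-0.001 -0.002 -0.   ]
```

View pics/a2.png

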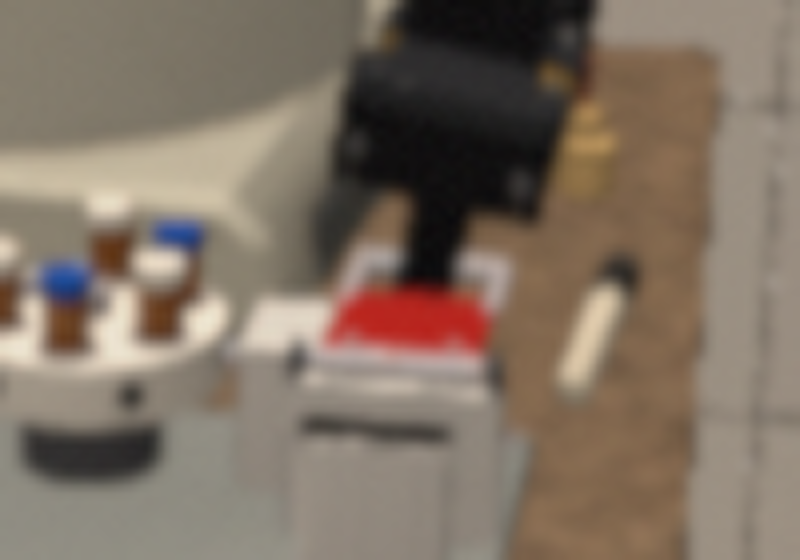

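The finger at (435,265) sits in the gap, centred between the legs, with no contact force. I'll close on the bar.

Call:
drive_tool:
  rows:
    - {"tx": 0, "ty": 0, "tz": 0, "ax": 0, "ay": 0, "az": 0, "claw": 0.8}
    - {"tx": 0, "ty": 0, "tz": 0, "ax": 0, "ay": 0, "az": 0, "claw": 0.8}
    - {"tx": 0, "ty": 0, "tz": 0, "ax": 0, "ay": 0, "az": 0, "claw": 0.8}
    - {"tx": 0, "ty": 0, "tz": 0, "ax": 0, "ay": 0, "az": 0, "claw": 0.8}
    - {"tx": 0, "ty": 0, "tz": 0, "ax": 0, "ay": 0, "az": 0, "claw": 0.8}

```text
time_s: 7.58
tcp_pos: [0.4838, 0.1429, 0.0655]
ee_rot: [[0.984, -0.029, 0.177], [-0.029, -1.0, -0.006], [0.177, 0.001, -0.984]]
wrist_force: [3.2, -6.6, 3.5]
gripper_width: 0.105
gripper_force: 28.6
```

```bash
python3 - <<'E'
from h import *
st()
# arc increments in tool axes (x fwd, y right, z down-fwd tilt 10)
A=np.radians(np.arange(0,181,10));y=-92*np.cos(A);z=92*np.sin(A)
t=np.radians(10)
for a,dy,dz in zip(range(10,181,10),np.diff(y),np.diff(z)): print(a,"tx",round(dz*np.sin(t)/10,2),"ty",round(-dy/10,2),"tz",round(-dz*np.cos(t)/10,2))
E
```

```text
t 7.58 car mm [  4.  -48.9  65.5] F [ 3.2 -6.6  3.5] w 9.2 gf 28.6 j [ 38.  17. -41.  16. -25.  36.]
10 tx 0.28 ty -0.14 tz -1.57
20 tx 0.27 ty -0.42 tz -1.53
30 tx 0.25 ty -0.68 tz -1.43
40 tx 0.23 ty -0.92 tz -1.29
50 tx 0.2 ty -1.13 tz -1.12
60 tx 0.16 ty -1.31 tz -0.91
70 tx 0.12 ty -1.45 tz -0.67
80 tx 0.07 ty -1.55 tz -0.41
90 tx 0.02 ty -1.6 tz -0.14
100 tx -0.02 ty -1.6 tz 0.14
110 tx -0.07 ty -1.55 tz 0.41
120 tx -0.12 ty -1.45 tz 0.67
130 tx -0.16 ty -1.31 tz 0.91
140 tx -0.2 ty -1.13 tz 1.12
150 tx -0.23 ty -0.92 tz 1.29
160 tx -0.25 ty -0.68 tz 1.43
170 tx -0.27 ty -0.42 tz 1.53
180 tx -0.28 ty -0.14 tz 1.57
```

Call:
drive_tool:
  rows:
    - {"tx": 0.14, "ty": 0.12, "tz": -0.8, "ax": 0, "ay": 0, "az": 0, "claw": 0.8}
    - {"tx": 0.14, "ty": -0.1, "tz": -0.77, "ax": 0, "ay": 0, "az": 0, "claw": 0.8}
    - {"tx": 0.27, "ty": -0.42, "tz": -1.53, "ax": 0, "ay": 0, "az": 0, "claw": 0.8}
    - {"tx": 0.25, "ty": -0.68, "tz": -1.43, "ax": 0, "ay": 0, "az": 0, "claw": 0.8}
    - {"tx": 0.23, "ty": -0.92, "tz": -1.29, "ax": 0, "ay": 0, "az": 0, "claw": 0.8}
    - {"tx": 0, "ty": 0, "tz": 0, "ax": 0, "ay": 0, "az": 0, "claw": 0.8}

```text
time_s: 8.08
tcp_pos: [0.4845, 0.1636, 0.1266]
ee_rot: [[0.984, -0.028, 0.178], [-0.028, -1.0, -0.006], [0.178, 0.001, -0.984]]
wrist_force: [3.6, -9.8, 5.7]
gripper_width: 0.103
gripper_force: 30.0
```

```bash
python3 - <<'E'
from h import *
st();print(44-1-92*np.cos(.698),75+92*np.sin(.698)-11.8)
E
```

```text
t 8.08 car mm [  4.1 -28.2 126.6] F [ 3.6 -9.8  5.7] w 9.0 gf 30.0 j [ 41.  12. -34.  12. -36.  38.]
-27.483876474685104 122.32717782121291
```

Call:
drive_tool:
  rows:
    - {"tx": 0.2, "ty": -1.0, "tz": -1.12, "ax": 0, "ay": 0, "az": 0, "claw": 0.8}
    - {"tx": 0.16, "ty": -1.31, "tz": -0.91, "ax": 0, "ay": 0, "az": 0, "claw": 0.8}
    - {"tx": 0.12, "ty": -1.45, "tz": -0.67, "ax": 0, "ay": 0, "az": 0, "claw": 0.8}
    - {"tx": 0.07, "ty": -1.55, "tz": -0.41, "ax": 0, "ay": 0, "az": 0, "claw": 0.8}
    - {"tx": 0.02, "ty": -1.6, "tz": -0.14, "ax": 0, "ay": 0, "az": 0, "claw": 0.8}
    - {"tx": -0.02, "ty": -1.6, "tz": 0.14, "ax": 0, "ay": 0, "az": 0, "claw": 0.8}
    - {"tx": 0, "ty": 0, "tz": 0, "ax": 0, "ay": 0, "az": 0, "claw": 0.8}

```text
time_s: 8.67
tcp_pos: [0.4873, 0.2523, 0.1568]
ee_rot: [[0.983, -0.026, 0.18], [-0.026, -1.0, -0.001], [0.18, -0.004, -0.984]]
wrist_force: [-3.2, 0.5, 9.1]
gripper_width: 0.101
gripper_force: 30.0
```

```bash
python3 - <<'E'
from h import *
st();a=np.radians(100);print(44-1-92*np.cos(a),75+92*np.sin(a)-11.8)
E
```

```text
t 8.67 car mm [  4.5  60.6 156.8] F [-3.2  0.5  9.1] w 8.8 gf 30.0 j [ 49.  14. -27.  11. -43.  32.]
58.97563234535759 153.80231327712312
```

Call:
drive_tool:
  rows:
    - {"tx": -0.07, "ty": -1.55, "tz": 0.31, "ax": 0, "ay": 0, "az": 0, "claw": 0.8}
    - {"tx": -0.12, "ty": -1.5, "tz": 0.67, "ax": 0, "ay": 0, "az": 0, "claw": 0.8}
    - {"tx": -0.16, "ty": -1.31, "tz": 0.91, "ax": 0, "ay": 0, "az": 0, "claw": 0.8}
    - {"tx": -0.2, "ty": -1.13, "tz": 1.12, "ax": 0, "ay": 0, "az": 0, "claw": 0.8}
    - {"tx": -0.23, "ty": -0.92, "tz": 1.29, "ax": 0, "ay": 0, "az": 0, "claw": 0.8}
    - {"tx": -0.25, "ty": -0.68, "tz": 1.43, "ax": 0, "ay": 0, "az": 0, "claw": 0.8}
    - {"tx": 0, "ty": 0, "tz": 0, "ax": 0, "ay": 0, "az": 0, "claw": 0.8}

```text
time_s: 9.25
tcp_pos: [0.4887, 0.3222, 0.0935]
ee_rot: [[0.984, -0.026, 0.176], [-0.026, -1.0, -0.004], [0.176, -0.001, -0.984]]
wrist_force: [4.4, 0.9, 0.8]
gripper_width: 0.103
gripper_force: 30.0
```

```bash
python3 - <<'E'
from h import *
st();a=np.radians(160);print(44-1-92*np.cos(a),75+92*np.sin(a)-11.8)
E
```

```text
t 9.25 car mm [  3.9 130.5  93.5] F [4.4 0.9 0.8] w 8.9 gf 30.0 j [ 53.  22. -27.  14. -37.  24.]
129.45172111230357 94.66585318596154
```

Call:
drive_tool:
  rows:
    - {"tx": -0.14, "ty": -0.24, "tz": 0.8, "ax": 0, "ay": 0, "az": 0, "claw": 0.8}
    - {"tx": -0.14, "ty": -0.18, "tz": 0.8, "ax": 0, "ay": 0, "az": 0, "claw": 0.8}
    - {"tx": -0.14, "ty": -0.08, "tz": 0.7, "ax": 0, "ay": 0, "az": 0, "claw": 0.8}
    - {"tx": -0.1, "ty": -0.04, "tz": 0.6, "ax": 0, "ay": 0, "az": 0, "claw": 0.8}
    - {"tx": 0, "ty": 0, "tz": 0, "ax": 0, "ay": 0, "az": 0, "claw": 0.8}
    - {"tx": 0, "ty": 0, "tz": 0, "ax": 0, "ay": 0, "az": 0, "claw": 0.8}

```text
time_s: 9.75
tcp_pos: [0.4889, 0.3266, 0.0665]
ee_rot: [[0.984, -0.028, 0.177], [-0.028, -1.0, -0.003], [0.177, -0.002, -0.984]]
wrist_force: [4.7, 2.3, 1.2]
gripper_width: 0.105
gripper_force: 30.0
```

```bash
python3 - <<'E'
from h import *
st()
E
```

```text
t 9.75 car mm [  4.  134.9  66.5] F [4.7 2.3 1.2] w 9.2 gf 30.0 j [ 53.  24. -28.  15. -33.  22.]
```

Call:
drive_tool:
  rows:
    - {"tx": 0, "ty": 0, "tz": 0.1, "ax": 0, "ay": 0, "az": 0, "claw": 0.8}
    - {"tx": 0, "ty": 0, "tz": 0, "ax": 0, "ay": 0, "az": 0, "claw": 2.2}
    - {"tx": 0, "ty": 0, "tz": 0, "ax": 0, "ay": 0, "az": 0, "claw": 2.2}
    - {"tx": 0, "ty": 0, "tz": 0, "ax": 0, "ay": 0, "az": 0, "claw": 2.2}
    - {"tx": 0, "ty": 0, "tz": 0, "ax": 0, "ay": 0, "az": 0, "claw": 2.2}

```text
time_s: 10.17
tcp_pos: [0.4875, 0.3241, 0.0654]
ee_rot: [[0.984, -0.029, 0.174], [-0.028, -1.0, -0.007], [0.174, 0.002, -0.985]]
wrist_force: [0.3, -0.1, 0.3]
gripper_width: 0.239
gripper_force: 0.0
```

Call:
drive_tool:
  rows:
    - {"tx": 0, "ty": 0, "tz": -1, "ax": 0, "ay": 0, "az": 0, "claw": 2.2}
    - {"tx": 0, "ty": 0, "tz": -1.5, "ax": 0, "ay": 0, "az": 0, "claw": 2.2}
    - {"tx": 0, "ty": 0, "tz": -2, "ax": 0, "ay": 0, "az": 0, "claw": 2.2}
    - {"tx": 0, "ty": 0, "tz": -2, "ax": 0, "ay": -0.087, "az": 0, "claw": 2.2}
    - {"tx": 0, "ty": 0, "tz": 0, "ax": 0, "ay": -0.087, "az": 0, "claw": 3.6}
    - {"tx": 0, "ty": 0, "tz": 0, "ax": 0, "ay": 0, "az": 0, "claw": 3.6}

```text
time_s: 10.67
tcp_pos: [0.4799, 0.3279, 0.1335]
ee_rot: [[1.0, -0.03, 0.006], [-0.03, -1.0, 0.007], [0.005, -0.007, -1.0]]
wrist_force: [1.3, 0.0, 0.6]
gripper_width: 0.331
gripper_force: 0.0
```

```bash
python3 - <<'E'
from h import *
st();tgt([2,-1,110]);tgt([2,-1,36])
p,d=capture("side");q,d=capture("top")
a=cv2.resize(p[165:265,260:360],(400,400),interpolation=2);b=cv2.resize(q[150:250,250:350],(400,400),interpolation=2)
cv2.imwrite("pics/a3.png",np.hstack([a,b])[...,::-1])
E
```

```text
t 10.67 car mm [ -5.1 136.  133.5] F [1.3 0.  0.6] w 28.8 gf 0.0 j [ 50.  22. -13.  -0. -54.  38.]
shift cm [ 0.72 13.72  2.26] turn [-0.007 -0.005 -0.002]
shift cm [ 0.68 13.77  9.66] turn [-0.007 -0.005 -0.002]
```

View pics/a3.png

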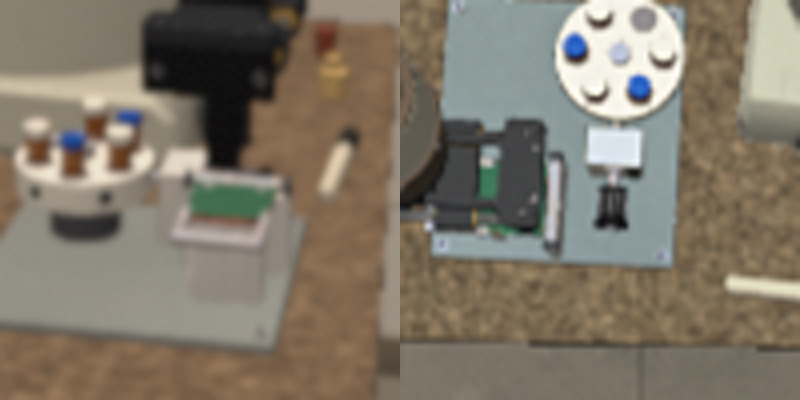

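The plate lies green face up on its rest. The black knob is visible in the top half, at about (611,207).

```bash
python3 - <<'E'
from h import *
q,d=capture("top")
m=(q.max(2)<70).astype(np.uint8);r=np.zeros_like(m);r[190:210,294:312]=1;m&=r
v,u=np.nonzero(m);print(u.min(),u.max(),v.min(),v.max(),len(u))
for pt in([u.mean(),v.mean()],[302.75-.4,201.7-.4]): print(((ray("top",[pt],.062)-O)@RC).round(4))
E
```

```text
299 309 192 206 57
[[-0.0001 -0.0015  0.062 ]]
[[-0.0007  0.0012  0.062 ]]
```

Call:
drive_tool:
  rows:
    - {"tx": 0, "ty": 2, "tz": 0, "ax": -0.007, "ay": -0.005, "az": -0.002, "claw": 3.6}
    - {"tx": 0.2, "ty": 3, "tz": 0, "ax": 0, "ay": 0, "az": 0, "claw": 3.6}
    - {"tx": 0.2, "ty": 3, "tz": 0, "ax": 0, "ay": 0, "az": 0, "claw": 3.6}
    - {"tx": 0.3, "ty": 3, "tz": 0, "ax": 0, "ay": 0, "az": 0, "claw": 3.6}
    - {"tx": 0, "ty": 2, "tz": 0, "ax": 0, "ay": 0, "az": 0, "claw": 3.6}
    - {"tx": 0, "ty": 0.7, "tz": 1, "ax": 0, "ay": 0, "az": 0, "claw": 3.6}
    - {"tx": 0, "ty": 0, "tz": 1, "ax": 0, "ay": 0, "az": 0, "claw": 3.6}
    - {"tx": 0, "ty": 0, "tz": 0, "ax": 0, "ay": 0, "az": 0, "claw": 3.6}

```text
time_s: 11.48
tcp_pos: [0.478, 0.1864, 0.1087]
ee_rot: [[1.0, -0.027, -0.007], [-0.027, -1.0, -0.01], [-0.006, 0.01, -1.0]]
wrist_force: [-0.5, -0.4, 0.5]
gripper_width: 0.415
gripper_force: 0.0
```

```bash
python3 -c "
from h import *
st();tgt([2,-1,36])"
```

```text
t 11.48 car mm [ -3.   -5.6 108.7] F [-0.5 -0.4  0.5] w 36.1 gf 0.0 j [ 40.  18. -24.   0. -49.  49.]
shift cm [ 0.55 -0.53  7.26] turn [0.01  0.006 0.001]
```

Call:
drive_tool:
  rows:
    - {"tx": 0.6, "ty": -0.5, "tz": 0.2, "ax": 0.01, "ay": 0.006, "az": 0, "claw": 3.6}
    - {"tx": 0, "ty": 0, "tz": 1, "ax": 0, "ay": 0, "az": 0, "claw": 3.6}
    - {"tx": 0, "ty": 0, "tz": 1.2, "ax": 0, "ay": 0, "az": 0, "claw": 3.6}
    - {"tx": 0, "ty": 0, "tz": 1.2, "ax": 0, "ay": 0, "az": 0, "claw": 3.6}
    - {"tx": 0, "ty": 0, "tz": 1.2, "ax": 0, "ay": 0, "az": 0, "claw": 3.6}
    - {"tx": 0, "ty": 0, "tz": 1.2, "ax": 0, "ay": 0, "az": 0, "claw": 3.6}
    - {"tx": 0, "ty": 0, "tz": 1.2, "ax": 0, "ay": 0, "az": 0, "claw": 3.6}
    - {"tx": 0, "ty": 0, "tz": 0, "ax": 0, "ay": 0, "az": 0, "claw": 3.6}
    - {"tx": 0, "ty": 0, "tz": 0, "ax": 0, "ay": 0, "az": 0, "claw": 3.6}

```text
time_s: 12.23
tcp_pos: [0.4866, 0.1938, 0.0382]
ee_rot: [[1.0, -0.025, 0.003], [-0.025, -1.0, 0.002], [0.003, -0.002, -1.0]]
wrist_force: [-0.2, -0.5, -0.5]
gripper_width: 0.415
gripper_force: 0.0
```

```bash
python3 -c "
from h import *
st();tgt([2,-.5,36])"
```

```text
t 12.23 car mm [ 5.4  2.1 38.2] F [-0.2 -0.5 -0.5] w 36.1 gf 0.0 j [ 39.  25. -27.   0. -38.  49.]
shift cm [-0.34  0.26  0.22] turn [-0.002 -0.003  0.003]
```

Call:
drive_tool:
  rows:
    - {"tx": -0.3, "ty": 0.2, "tz": 0.2, "ax": 0, "ay": 0, "az": 0, "claw": 3.6}
    - {"tx": 0, "ty": 0, "tz": 0, "ax": 0, "ay": 0, "az": 0, "claw": 2.0}
    - {"tx": 0, "ty": 0, "tz": 0, "ax": 0, "ay": 0, "az": 0, "claw": 1.8}
    - {"tx": 0, "ty": 0, "tz": 0, "ax": 0, "ay": 0, "az": 0, "claw": 1.8}
    - {"tx": 0, "ty": 0, "tz": 0, "ax": 0, "ay": 0, "az": 0, "claw": 1.8}
    - {"tx": 0, "ty": 0, "tz": 0, "ax": 0, "ay": 0, "az": 0, "claw": 1.8}

```text
time_s: 12.73
tcp_pos: [0.484, 0.1908, 0.0376]
ee_rot: [[1.0, -0.026, 0.004], [-0.026, -1.0, 0.003], [0.004, -0.003, -1.0]]
wrist_force: [1.1, -2.9, 3.3]
gripper_width: 0.244
gripper_force: 30.0
```

```bash
python3 -c "
from h import *
st()"
```

```text
t 12.73 car mm [ 2.9 -0.9 37.6] F [ 1.1 -2.9  3.3] w 21.2 gf 30.0 j [ 39.  24. -28.   0. -38.  49.]
```

Call:
drive_tool:
  rows:
    - {"tx": -0.3, "ty": 0, "tz": 0, "ax": 0, "ay": 0, "az": 0, "claw": 1.8}
    - {"tx": -0.3, "ty": 0, "tz": 0, "ax": 0, "ay": 0, "az": 0, "claw": 1.8}
    - {"tx": -0.3, "ty": 0, "tz": 0, "ax": 0, "ay": 0, "az": 0, "claw": 1.8}
    - {"tx": -0.3, "ty": 0, "tz": 0, "ax": 0, "ay": 0, "az": 0, "claw": 1.8}
    - {"tx": -0.3, "ty": 0, "tz": 0, "ax": 0, "ay": 0, "az": 0, "claw": 1.8}
    - {"tx": -0.2, "ty": 0, "tz": 0, "ax": 0, "ay": 0, "az": 0, "claw": 1.8}
    - {"tx": -0.1, "ty": 0, "tz": 0, "ax": 0, "ay": 0, "az": 0, "claw": 1.8}
    - {"tx": 0, "ty": 0, "tz": 0, "ax": 0, "ay": 0, "az": 0, "claw": 1.8}
    - {"tx": 0, "ty": 0, "tz": 0, "ax": 0, "ay": 0, "az": 0, "claw": 1.8}

```text
time_s: 13.48
tcp_pos: [0.468, 0.1915, 0.0376]
ee_rot: [[1.0, -0.026, 0.008], [-0.026, -1.0, 0.004], [0.008, -0.004, -1.0]]
wrist_force: [7.5, -8.8, -1.4]
gripper_width: 0.244
gripper_force: 30.0
```

```bash
python3 -c "
from h import *
st()"
```

```text
t 13.48 car mm [-13.2  -0.8  37.6] F [ 7.5 -8.8 -1.4] w 21.2 gf 30.0 j [ 41.  23. -30.   0. -37.  48.]
```

Call:
drive_tool:
  rows:
    - {"tx": -0.1, "ty": 0.1, "tz": 0, "ax": 0, "ay": 0, "az": 0, "claw": 1.8}
    - {"tx": -0.1, "ty": 0, "tz": 0, "ax": 0, "ay": 0, "az": 0, "claw": 1.8}
    - {"tx": 0, "ty": 0, "tz": 0, "ax": 0, "ay": 0, "az": 0, "claw": 1.8}
    - {"tx": 0, "ty": 0, "tz": 0, "ax": 0, "ay": 0, "az": 0, "claw": 1.8}
    - {"tx": 0, "ty": 0, "tz": 0, "ax": 0, "ay": 0, "az": 0, "claw": 1.8}
    - {"tx": 0, "ty": 0, "tz": 0, "ax": 0, "ay": 0, "az": 0, "claw": 1.8}

```text
time_s: 13.98
tcp_pos: [0.4679, 0.1915, 0.0377]
ee_rot: [[1.0, -0.025, 0.012], [-0.025, -1.0, 0.006], [0.011, -0.006, -1.0]]
wrist_force: [14.0, -7.7, -5.8]
gripper_width: 0.244
gripper_force: 30.0
```

```bash
python3 - <<'E'
from h import *
st()
p,d=capture("side");q,d=capture("top")
a=cv2.resize(p[165:265,260:360],(400,400),interpolation=2);b=cv2.resize(q[150:250,250:350],(400,400),interpolation=2)
cv2.imwrite("pics/a4.png",np.hstack([a,b])[...,::-1])
E
```

```text
t 13.98 car mm [-13.2  -0.7  37.7] F [14.  -7.7 -5.8] w 21.2 gf 30.0 j [ 41.  23. -30.   0. -36.  47.]
```

View pics/a4.png

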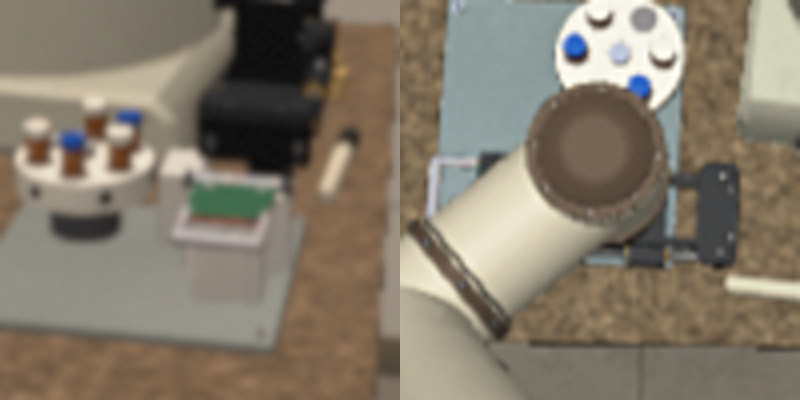

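The plunger is on its back stop: it has travelled 16 mm, the force rises to 14 N with no further motion, and the grip is firm at 30 N. The picture shows the plate still green face up at (230,200) and the bystanders where they were. I'm handing in.

```bash
python3 -c "
from station import *
print(finish_job())"
```

```text
the job is handed in; nothing more can be done
None
```

I turned the plate over so it lies green face up on its rest, pulled the plunger about 16 mm to its back stop, and handed in while still gripping the knob at 30 N; no verdict came back from `finish_job()`.

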